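Find the bench circuit left on and release its latched key

TASK

One of the four bench circuits was left switched on: its push-on/push-off key on the grey power box is still latched down, a little lower and firmer than the other three. With the fingertips go along the row from the left end to the right end (left and right as the robot sees them) and tap each of the four keys, so lightly that none of them switches; then press the latched one fully in and let it come up, so that all four keys stand raised. Never push a raised key in far enough to switch it, and leave the other things on and around the box where they are.

Things in the scene. Friction and masses are not known exactly. Their poses are not given: they have to be found in the camera images.
- power_box: Grey steel box fixed to the bench, 300 mm wide, turned up to 20 degrees. Origin: on the bench; x to its back (away from the robot), y along the row to the robot's left, z up. Deck 60 mm high from x = -65 to +35 mm; behind it, to x = +90 mm, an outlet hood 98 mm high. The keys stand at x = -22 mm, y = +75, +25, -25, -75 mm (left to right).
- key_row (a point): Centre of the row of keys, on the deck (60 mm up). Spring force of a key: 4 N raised, 6.4 N at the latched height, 8.7 N at the end stop. A latched key hardly yields below 6 N, a raised one yields from 4 N; taps of 1 to 4 N switch neither. Pushed to its end stop, held there 0.2 s or more and let go, the latched key comes up by itself. A raised key pushed in over 5 mm counts as switched on.
- key_a: One of four identical round black push-on/push-off keys, 24 mm across, flat on top, in a steel collar 33 mm across and 3 mm high. Origin: centre of its top face. It moves straight down only. Top above the bench: raised 75 mm, latched 71 mm, end stop 67.2 mm. The letter tells neither its place in the row nor whether it is latched.
- key_b: One of four identical round black push-on/push-off keys, 24 mm across, flat on top, in a steel collar 33 mm across and 3 mm high. Origin: centre of its top face. It moves straight down only. Top above the bench: raised 75 mm, latched 71 mm, end stop 67.2 mm. The letter tells neither its place in the row nor whether it is latched.
- key_c: One of four identical round black push-on/push-off keys, 24 mm across, flat on top, in a steel collar 33 mm across and 3 mm high. Origin: centre of its top face. It moves straight down only. Top above the bench: raised 75 mm, latched 71 mm, end stop 67.2 mm. The letter tells neither its place in the row nor whether it is latched.
- key_d: One of four identical round black push-on/push-off keys, 24 mm across, flat on top, in a steel collar 33 mm across and 3 mm high. Origin: centre of its top face. It moves straight down only. Top above the bench: raised 75 mm, latched 71 mm, end stop 67.2 mm. The letter tells neither its place in the row nor whether it is latched.
- socket: steel hex socket, 22 mm across and 34 mm tall, standing upright on the left end of the power box's deck. Bystander: not to be lifted or shifted. Origin: centre of its underside as it stands or lies
- screwdriver: 200 mm screwdriver with a black handle, lying on the bench between the robot and the power box. Bystander: not to be lifted or shifted. Origin: centre of its underside as it stands or lies
- wrench: 170 mm steel wrench lying on the bench left of the power box. Bystander: not to be lifted or shifted. Origin: centre of its underside as it stands or lies
- tape_roll: flat roll of black tape, 68 mm across and 19 mm high, lying on the bench right of the power box. Bystander: not to be lifted or shifted. Origin: centre of its underside as it stands or lies
- screw_jar: clear jar with a steel cap, 62 mm across and 85 mm high, on the bench right of the power box. Bystander: not to be lifted or shifted. Origin: centre of its underside as it stands or lies
- mug: white mug, 82 mm across and 92 mm high, on the bench left of the power box, towards its back. Bystander: not to be lifted or shifted. Origin: centre of its underside as it stands or lies
- torch: aluminium torch, 160 mm long and up to 38 mm thick, lying on the bench behind the power box. Bystander: not to be lifted or shifted. Origin: centre of its underside as it stands or lies
- spray_can: spray can with a white cap, 58 mm across and 165 mm high, on the bench behind the right half of the power box. Bystander: not to be lifted or shifted. Origin: centre of its underside as it stands or lies

How it is judged:
By the outcome, as a careful person would: the job done as asked, in the order asked, and still so for the second after the job is handed in, with the robot touching nothing.
It also fails if it takes over 48 s, if anything falls off the work surface, if the arm or the gripper's body presses on something with over 40 N, if the wrist force passes 120 N, or if a joint passes its speed limit or range.

ROBOT

A 6-joint arm with a two-finger parallel gripper is mounted at the origin on the work surface. World frame = base frame: x ahead of the robot, y to its left, z up, the work surface at z = 0. Lengths are in m, angles in rad, forces in N, time in s.
With the tool pointing down it reaches from about 0.3 to 0.875 m from the base axis. Payload 6.4 kg.
Tool frame: the origin (TCP) lies on the centre line of the jaws, within the pads' length; the fingertips stand 11 mm ahead of it and the grasp point (between the pads) lies 8 mm behind it; x points along the fingers, y is the direction in which the jaws open and shut, and the axes are right-handed (so a half turn about x gives the same grasp; the last joint's range is limited). The gripper opens to 85 mm and grips with 20 to 120 N. Pads are 22 mm wide; open, the fingers measure 114 mm over their backs; the gripper's body (76 mm by 85 mm) begins 54 mm behind the grasp point. The pads swing forward as they close: fully open they stand 13 mm farther back than shut.
Start: joints at [1.009, 0.181, 1.607, -0, 1.354, -0.206], TCP at [0.2, 0.539, 0.242] pointing down, gripper open.
Joint ranges: [-2.99, 2.99], [-0.89, 2.07], [0.3, 2.58], [-1.14, 4.28], [0, 2.63], [-3.12, 3.12]. Speed limits (rad/s): [2.57, 2.57, 3.01, 3.14, 3.14, 3.14].

INTERFACE

Orientations are given as a unit quaternion [w, x, y, z].
In Python, from bench import ctrl, camera, hand_in gives the robot as it stands. The module is installed in compiled form; this text tells all that it offers.
- The arm moves only by the tool drive_tool, never from a script. Its argument "increments" is a list of rows, each a list of 7 numbers: the shift along the tool's x, y, z in m, then the turn, a rotation vector about the tool's x, y, z in degrees, then the gripper's target within -1 to 1 (fully open at 1, half-way at 0, shut at -1). In form: [[dx, dy, dz, rx, ry, rz, claw], ...]. A call has 1 to 10 rows; each row shifts and turns the commanded pose from where the row before left it, along the tool's axes as they then stand; what a row does not reach is not made up. A row lasts 1/8 s, in which the tool goes at most 62.5 mm and 10.7 degrees, less where a joint would pass 70% of its speed; a pose out of reach is approached as far as the arm can. A call is refused whole if a number of a shift passes 0.0625 or a number of a turn 10.7, either way. A call with a gripper value outside its range is refused whole. The fingers move at their own pace and stop on an object; the grip force is fixed at half the most. Time passes only in rows, so rows that do not move let the fingers close. It gives the time, the measured TCP pose, the force and the opening at its end, in the units of the state.
- ctrl.get_obs(): the state, without advancing time (a new reading comes with each control period).
- camera(name): name is "side" or "top" or "wrist"; returns a dict with "img" (420x560x3 uint8, red, green, blue), "depth" (420x560 float32, m along the optical axis (not along the pixel's ray), 0 where there is no reading), "fx", "fy", "cx", "cy" (pixels), "world_from_camera" (4x4, takes a point from camera to world coordinates); the wrist camera has in their place "hand_eye" (4x4, takes a point from camera to tool coordinates, whose origin is the TCP and whose axes are the tool frame's). Camera axes: x right, y down, z forward; pixel columns grow to the right and rows downward; lengths in m; the calibration is good to about 2 mm. A picture is of the moment at which its call begins: read the wrist's pose just before it.
- hand_in(): hands the job in, once; it reports no verdict.
The state is a dict: "time_s": time; "q": joint angles; "dq": joint speeds; "joint_efforts": joint torques, N m; "eef_pos": TCP position; "eef_rot": TCP orientation; "wrist_force": force on the tool from outside, world axes, zero at the start; "torque": the same for the moment, N m; "opening": opening from 0.0 (shut) to 1.0 (fully open).
Only numpy, scipy, OpenCV 4.12 (cv2) and the standard library are available. Lean on these libraries where they do the work, as an engineer would, in place of code of your own. Each camera call takes 0.05 s, during which the arm holds its last target.

## Working session

There is one attempt and no reset: what is moved stays moved. The work goes in short steps, Python scripts to look and compute and a tool call to move; the robot and the scene stay as the last step left them, time stands still between calls to the robot, and variables do not carry over. Pictures are saved under pics/ and viewed, and the job is handed in when it is done.

Besides the shell and the picture viewer there is one more tool, called as name([rows], argument=value, ...), one row to a line, values as JSON. drive_tool: Moves the arm, as the interface text tells. Its arguments: {"type":"object","properties":{"increments":{"type":"array","items":{"type":"array","items":{"type":"number"}}}},"required":["increments"]}

```bash
mkdir -p pics; ls; python3 - <<'E'
from bench import ctrl,camera
import cv2,numpy as np
print(ctrl.get_obs())
for n in ["top","side"]:
    c=camera(n); cv2.imwrite(f"pics/{n}0.png",c["img"][:,:,::-1]); np.savez(f"{n}0.npz",**c)
    print(n,c["fx"],c["fy"],c["cx"],c["cy"],c["world_from_camera"].round(4).tolist())
E
```

```text
pics
{'time_s': 0.0, 'q': array([ 1.00868361e+00,  1.81542141e-01,  1.60801550e+00,  2.31982436e-05,
        1.35381206e+00, -2.06321566e-01]), 'dq': array([-0.00061633,  0.0006192 ,  0.00100397,  0.00034604,  0.00033482,
       -0.00024384]), 'joint_efforts': array([-2.56980398e-03, -4.44867647e+01, -3.51333153e+01, -4.45201022e-04,
        9.21470724e-03,  6.23326670e-07]), 'eef_pos': array([0.19998562, 0.53852619, 0.24137991]), 'eef_rot': array([ 0.6957039 ,  0.12455096,  0.69618975, -0.1257099 ]), 'wrist_force': array([-0.90671893,  0.0817376 , -0.26199736]), 'torque': array([-0.0405414 ,  0.00720195,  0.00316943]), 'opening': 0.9995493506455639}
top 420.62337812395276 420.62337812395276 274.8519543810935 216.65660171535808 [[0.0212, -0.9832, 0.1813, 0.3717], [-0.9997, -0.0225, -0.0052, 0.0638], [0.0092, -0.1811, -0.9834, 1.1803], [0.0, 0.0, 0.0, 1.0]]
side 382.1175877726411 382.1175877726411 275.67775119515676 211.88798842673734 [[-0.9531, -0.1816, 0.2423, 0.394], [-0.302, 0.5124, -0.8039, 0.6883], [0.0218, -0.8393, -0.5432, 0.4984], [0.0, 0.0, 0.0, 1.0]]
```

View pics/top0.png

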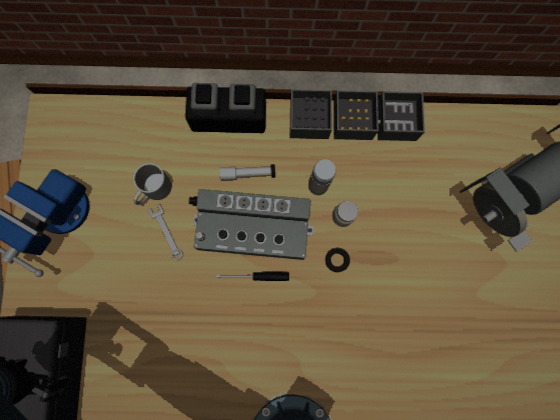

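View pics/side0.png

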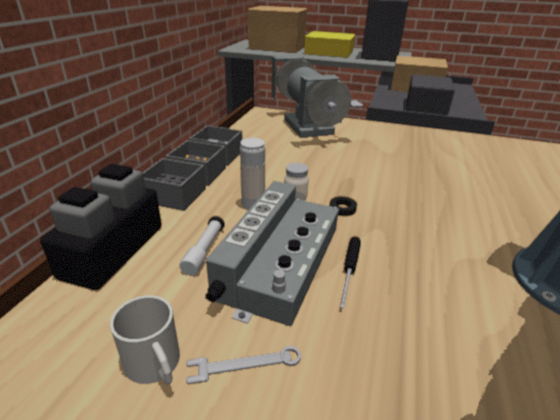

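The top view shows the box with keys near (223,234), (241,237), (260,239) and (279,240), and the socket near (200,237). The side view shows the keys near (285,262) to (310,217). Next I'll measure them.

```bash
cat > h.py <<'E'
import numpy as np,cv2
def ray(c,u,v):
    T=c["world_from_camera"]; d=T[:3,:3]@np.array([(u-c["cx"])/c["fx"],(v-c["cy"])/c["fy"],1.]); return T[:3,3],d
def onz(c,u,v,z):
    o,d=ray(c,u,v); return o+d*(z-o[2])/d[2]
def blobs(c,roi,thr,amin,amax):
    x0,y0,x1,y1=roi; s=6
    g=cv2.cvtColor(c["img"],cv2.COLOR_RGB2GRAY)[y0:y1,x0:x1]
    G=cv2.resize(g,None,fx=s,fy=s,interpolation=cv2.INTER_CUBIC)
    n,l,st,ce=cv2.connectedComponentsWithStats((G<thr).astype(np.uint8))
    out=[]
    for i in range(1,n):
        a=st[i,4]/s/s
        if amin<a<amax: out.append(((ce[i][0]+.5)/s-.5+x0,(ce[i][1]+.5)/s-.5+y0,a,st[i,2]/s,st[i,3]/s))
    return out,G
E
python3 - <<'E'
from h import *
for n,roi in [("top",(185,180,320,265)),("side",(200,180,350,320))]:
    c=dict(np.load(n+"0.npz"))
    b,G=blobs(c,roi,35,15,200)
    cv2.imwrite(f"pics/{n}0z.png",cv2.resize(cv2.cvtColor(c["img"],cv2.COLOR_RGB2BGR)[roi[1]:roi[3],roi[0]:roi[2]],None,fx=5 if n=="top" else 4,fy=5 if n=="top" else 4,interpolation=cv2.INTER_CUBIC))
    for k in b:
        u,v=k[:2]; d=c["depth"][int(round(v)),int(round(u))]
        o,r=ray(c,u,v); print(n,np.round(k,1),onz(c,u,v,.075).round(4),(o+r*d).round(4))
E
```

```text
top [193.1 200.6  52.5   7.7   8.8] [0.6144 0.2784 0.075 ] [0.618  0.2816 0.0585]
top [222.6 233.9  45.7   7.5   8. ] [0.526  0.1954 0.075 ] [0.5257 0.1952 0.0768]
top [241.3 235.6  44.4   7.5   7.8] [0.5225 0.1458 0.075 ] [0.5224 0.1457 0.0759]
top [259.9 237.4  42.    7.2   7.7] [0.5188 0.0964 0.075 ] [0.5197 0.0965 0.0689]
top [278.5 238.9  42.8   7.3   8. ] [0.516 0.047 0.075] [0.5158 0.047  0.0761]
top [213.8 250.2  18.9  23.5   2.8] [0.482  0.2167 0.075 ] [0.4856 0.2216 0.0393]
top [265.4 255.   68.5  77.2   7.7] [0.4725 0.0806 0.075 ] [0.4766 0.0813 0.0309]
side [342.4 201.3  87.2  15.    9. ] [ 0.4604 -0.0263  0.075 ] [ 0.4704 -0.1337  0.0113]
side [343.9 211.8  59.1  11.5   6.5] [0.4506 0.0144 0.075 ] [ 0.4589 -0.0842  0.0131]
side [310.1 217.2  62.2   9.2   8.3] [0.5119 0.0573 0.075 ] [0.5117 0.0584 0.0757]
side [218.6 221.1  32.6  13.2  12.5] [0.678  0.1307 0.075 ] [0.7082 0.0713 0.0299]
side [302.3 231.1  56.5   9.5   7.3] [0.5149 0.1088 0.075 ] [0.5162 0.1027 0.0706]
side [293.8 245.   85.6  10.5   9.7] [0.5189 0.1554 0.075 ] [0.5187 0.156  0.0755]
side [347.5 259.9  75.9   5.2  27.7] [0.4205 0.1652 0.075 ] [0.4238 0.1003 0.0225]
side [284.2 261.3 100.8  11.3  10.8] [0.5224 0.2044 0.075 ] [0.5227 0.2031 0.0739]
```

View pics/top0z.png

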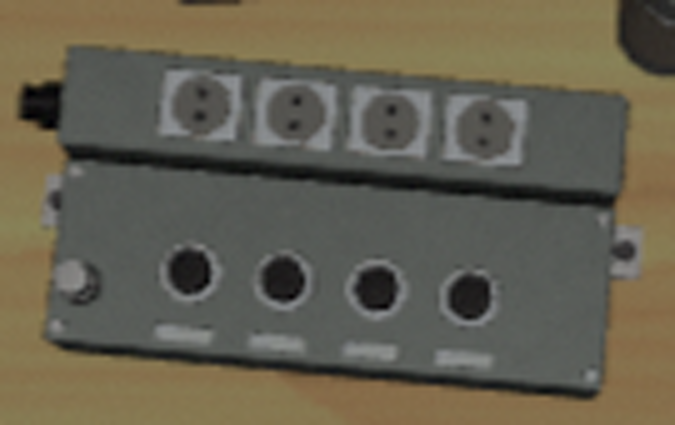

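View pics/side0z.png

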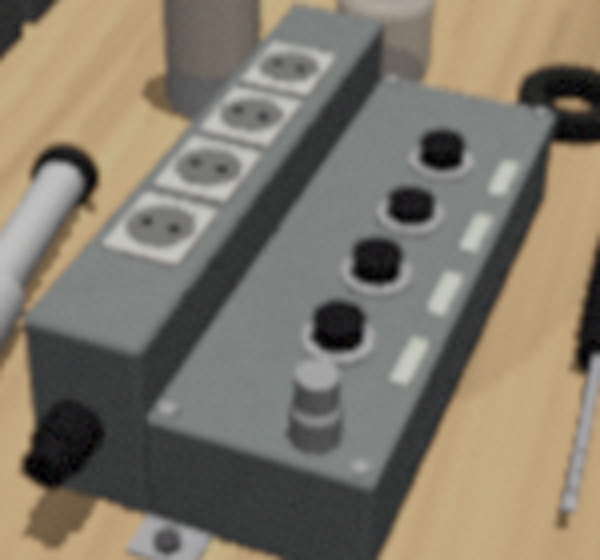

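```bash
cat >> h.py <<'E'
from scipy.spatial.transform import Rotation as Ro
K=np.array([[.526,.1954],[.5225,.1458],[.5188,.0964],[.516,.047]])
yaw=-np.arctan2(K[0,0]-K[3,0],K[0,1]-K[3,1])
def Rt(o):
    q=o["eef_rot"]; return Ro.from_quat([q[1],q[2],q[3],q[0]])
def plan(o,target,sgn=None):
    R=Rt(o).as_matrix()
    bx=np.array([np.cos(yaw),np.sin(yaw),0])
    opts=[]
    for s in (1,-1):
        x=np.array([0,0,-1.]); y=s*bx; z=np.cross(x,y); D=np.stack([x,y,z],1)
        opts.append(Ro.from_matrix(R.T@D).as_rotvec(degrees=True))
    e=min(opts,key=np.linalg.norm)
    print("pos",o["eef_pos"].round(4),"t",round(o["time_s"],2),"F",o["wrist_force"].round(2),"open",round(o["opening"],3))
    print("shift in tool axes",(R.T@(np.asarray(target)-o["eef_pos"])).round(4)," rotvec",e.round(2))
    print("tool axes cols\n",R.round(3))
E
python3 - <<'E'
from h import *
from bench import ctrl
print(np.degrees(yaw))
plan(ctrl.get_obs(),[.526,.1954,.2414])
E
```

```text
-3.8550735961751603
pos [0.2    0.5386 0.2414] t 0.1 F [-0.21 -0.64  0.46] open 1.002
shift in tool axes [ 2.000e-04 -2.081e-01  4.251e-01]  rotvec [7.347e+01 4.000e-02 9.000e-02]
tool axes cols
 [[-0.001  0.348  0.937]
 [-0.001  0.937 -0.348]
 [-1.    -0.002 -0.   ]]
```

drive_tool([
  [0,0,0,10.5,0,0,-1],
  [0,0,0,10.5,0,0,-1],
  [0,0,0,10.5,0,0,-1],
  [0,0,0,10.5,0,0,-1],
  [0,0,0,10.5,0,0,-1],
  [0,0,0,10.5,0,0,-1],
  [0,0,0,10.5,0,0,-1],
  [0,0,0,0,0,0,-1],
])

```text
time_s: 1.1
eef_pos: [0.2001, 0.5388, 0.2419]
eef_rot: [-0.483, -0.516, -0.483, 0.517]
wrist_force: [0.7, -0.2, 0.3]
opening: -0.0
```

```bash
python3 - <<'E'
from h import *
from bench import ctrl
plan(ctrl.get_obs(),[.526,.1954,.2414])
E
```

```text
pos [0.2001 0.5388 0.2419] t 1.1 F [ 0.74 -0.19  0.29] open -0.0
shift in tool axes [0.0006 0.3479 0.3211]  rotvec [0.07 0.04 0.02]
tool axes cols
 [[-0.     0.998 -0.066]
 [-0.001 -0.066 -0.998]
 [-1.    -0.     0.001]]
```

drive_tool([
  [0,0.0348,0.0321,0,0,0,-1],
  [0,0.0348,0.0321,0,0,0,-1],
  [0,0.0348,0.0321,0,0,0,-1],
  [0,0.0348,0.0321,0,0,0,-1],
  [0,0.0348,0.0321,0,0,0,-1],
  [0,0.0348,0.0321,0,0,0,-1],
  [0,0.0348,0.0321,0,0,0,-1],
  [0,0.0348,0.0321,0,0,0,-1],
  [0,0.0348,0.0321,0,0,0,-1],
  [0,0.0348,0.0321,0,0,0,-1],
])

```text
time_s: 2.35
eef_pos: [0.5266, 0.1939, 0.2422]
eef_rot: [-0.484, -0.516, -0.484, 0.516]
wrist_force: [0.5, -0.0, 0.0]
opening: -0.001
```

```bash
python3 - <<'E'
from h import *
from bench import ctrl,camera
o=ctrl.get_obs(); plan(o,[.526,.1954,.1114])
c=camera("wrist"); c.update(pos=o["eef_pos"],R=Rt(o).as_matrix()); np.savez("w1.npz",**c)
print(c["hand_eye"].round(4).tolist())
cv2.imwrite("pics/w1.png",c["img"][:,:,::-1])
E
```

```text
pos [0.5266 0.1939 0.2422] t 2.35 F [ 0.45 -0.01  0.02] open -0.001
shift in tool axes [ 0.1308 -0.0006 -0.0015]  rotvec [ 0.22 -0.    0.01]
tool axes cols
 [[-0.     0.998 -0.063]
 [ 0.    -0.063 -0.998]
 [-1.    -0.    -0.   ]]
[[0.0009, -0.306, 0.952, -0.1312], [1.0, 0.0003, -0.0008, 0.0007], [-0.0001, 0.952, 0.306, -0.0789], [0.0, 0.0, 0.0, 1.0]]
```

View pics/w1.png

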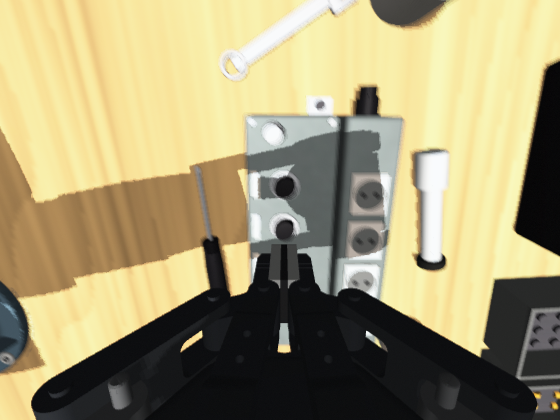

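The wrist view shows the socket at (272,132) and the two leftmost keys at (285,186) and (285,229); the fingers hide the rest.

```bash
python3 - <<'E'
from h import *
c=dict(np.load("w1.npz",allow_pickle=True))
T=np.eye(4);T[:3,:3]=c["R"];T[:3,3]=c["pos"]
c["world_from_camera"]=T@c["hand_eye"]
for (u,v) in [(285,186),(285,229),(272,132)]:
    g=cv2.cvtColor(c["img"],cv2.COLOR_RGB2GRAY)
    print(onz(c,u,v,.075).round(4), c["depth"][v,u], (lambda o,d:(o+d*c["depth"][v,u]).round(4))(*ray(c,u,v)))
b,G=blobs(c,(265,168,310,245),60,60,800)
for k in b: print(np.round(k,1),onz(c,k[0],k[1],.075).round(4))
E
```

```text
[0.5286 0.1955 0.075 ] 0.30856606 [0.5286 0.1953 0.0741]
[0.5256 0.1461 0.075 ] 0.3239468 [0.5255 0.1456 0.0739]
[0.519  0.2522 0.075 ] 0.27263233 [0.5198 0.2535 0.0934]
[284.4 186.9 305.2  19.   20.8] [0.528  0.1946 0.075 ]
[284.3 229.7 271.9  16.7  20. ] [0.5247 0.1453 0.075 ]
```

drive_tool([
  [0.035,0,-0.001,0,0,0,-1],
  [0.04,0,0,0,0,0,-1],
  [0.04,0,0,0,0,0,-1],
  [0.025,0,0,0,0,0,-1],
  [0.01,0,0,0,0,0,-1],
  [0,0,0,0,0,0,-1],
  [0,0,0,0,0,0,-1],
])

```text
time_s: 3.28
eef_pos: [0.5268, 0.1964, 0.0936]
eef_rot: [0.483, 0.517, 0.483, -0.516]
wrist_force: [0.3, -1.2, 1.0]
opening: 0.002
```

drive_tool([
  [0.002,0,0,0,0,0,-1],
  [0,0,0,0,0,0,-1],
])

```text
time_s: 3.52
eef_pos: [0.5261, 0.1962, 0.0908]
eef_rot: [0.483, 0.517, 0.483, -0.516]
wrist_force: [-0.6, -0.6, 0.3]
opening: 0.001
```

drive_tool([
  [0.001,0,0,0,0,0,-1],
  [0,0,0,0,0,0,-1],
])

```text
time_s: 3.78
eef_pos: [0.5258, 0.1961, 0.0893]
eef_rot: [-0.483, -0.517, -0.483, 0.517]
wrist_force: [-0.1, 0.8, 0.3]
opening: 0.0
```

drive_tool([
  [0.001,0,0,0,0,0,-1],
  [0,0,0,0,0,0,-1],
])

```text
time_s: 4.03
eef_pos: [0.5257, 0.1961, 0.0881]
eef_rot: [-0.483, -0.517, -0.483, 0.517]
wrist_force: [-0.1, -0.4, -0.5]
opening: 0.003
```

drive_tool([
  [0.001,0,0,0,0,0,-1],
  [0,0,0,0,0,0,-1],
])

```text
time_s: 4.28
eef_pos: [0.5257, 0.1961, 0.0872]
eef_rot: [-0.483, -0.517, -0.483, 0.517]
wrist_force: [0.2, 0.2, 0.4]
opening: 0.001
```

drive_tool([
  [0.0005,0,0,0,0,0,-1],
  [0,0,0,0,0,0,-1],
])

```text
time_s: 4.53
eef_pos: [0.5258, 0.1962, 0.0868]
eef_rot: [-0.483, -0.517, -0.483, 0.517]
wrist_force: [0.3, -0.2, -0.3]
opening: -0.002
```

drive_tool([
  [0.0005,0,0,0,0,0,-1],
  [0,0,0,0,0,0,-1],
])

```text
time_s: 4.78
eef_pos: [0.5258, 0.1961, 0.0862]
eef_rot: [-0.483, -0.517, -0.483, 0.517]
wrist_force: [1.3, 0.5, -0.9]
opening: 0.0
```

drive_tool([
  [0.0002,0,0,0,0,0,-1],
  [0,0,0,0,0,0,-1],
])

```text
time_s: 5.03
eef_pos: [0.5258, 0.1961, 0.0861]
eef_rot: [0.483, 0.517, 0.483, -0.517]
wrist_force: [-0.0, -0.9, 0.3]
opening: -0.001
```

drive_tool([
  [0.0002,0,0,0,0,0,-1],
  [0,0,0,0,0,0,-1],
])

```text
time_s: 5.28
eef_pos: [0.5259, 0.1962, 0.0861]
eef_rot: [0.483, 0.517, 0.483, -0.517]
wrist_force: [-2.3, 0.3, 2.5]
opening: -0.002
```

drive_tool([
  [0,0,0,0,0,0,-1],
])

```text
time_s: 5.4
eef_pos: [0.5258, 0.1962, 0.0861]
eef_rot: [0.483, 0.517, 0.483, -0.517]
wrist_force: [-1.1, -0.3, 3.5]
opening: 0.001
```

Key 1 was tapped at about 3 N, with contact at z = 0.0861. Next is key 2.

drive_tool([
  [-0.012,0,0,0,0,0,-1],
  [0,0,0.02,0,0,0,-1],
  [0,0,0.02,0,0,0,-1],
  [0,0,0.01,0,0,0,-1],
  [0,0,0,0,0,0,-1],
  [0.006,0,0,0,0,0,-1],
  [0.004,0,0,0,0,0,-1],
  [0,0,0,0,0,0,-1],
  [0,0,0,0,0,0,-1],
])

```text
time_s: 6.52
eef_pos: [0.5224, 0.1465, 0.0878]
eef_rot: [-0.483, -0.517, -0.483, 0.517]
wrist_force: [-0.2, -0.3, -0.4]
opening: 0.003
```

drive_tool([
  [0.001,0,0,0,0,0,-1],
  [0,0,0,0,0,0,-1],
])

```text
time_s: 6.78
eef_pos: [0.5224, 0.1463, 0.0869]
eef_rot: [0.483, 0.517, 0.483, -0.517]
wrist_force: [-0.1, 0.4, -0.8]
opening: 0.002
```

drive_tool([
  [0.0005,0,0,0,0,0,-1],
  [0,0,0,0,0,0,-1],
])

```text
time_s: 7.02
eef_pos: [0.5224, 0.1463, 0.0864]
eef_rot: [-0.483, -0.517, -0.483, 0.517]
wrist_force: [-0.6, 0.1, 1.1]
opening: -0.001
```

drive_tool([
  [0.0003,0,0,0,0,0,-1],
  [0,0,0,0,0,0,-1],
])

```text
time_s: 7.28
eef_pos: [0.5225, 0.1462, 0.0861]
eef_rot: [0.483, 0.517, 0.483, -0.517]
wrist_force: [0.2, -0.8, -0.2]
opening: 0.002
```

drive_tool([
  [0.0002,0,0,0,0,0,-1],
  [0,0,0,0,0,0,-1],
])

```text
time_s: 7.52
eef_pos: [0.5225, 0.1463, 0.0861]
eef_rot: [0.483, 0.517, 0.483, -0.517]
wrist_force: [-1.1, -0.8, 2.2]
opening: 0.003
```

drive_tool([
  [0,0,0,0,0,0,-1],
])

```text
time_s: 7.65
eef_pos: [0.5225, 0.1463, 0.0861]
eef_rot: [0.483, 0.517, 0.483, -0.517]
wrist_force: [-0.7, -0.7, 3.3]
opening: -0.002
```

drive_tool([
  [0,0,0,0,0,0,-1],
])

```text
time_s: 7.78
eef_pos: [0.5225, 0.1463, 0.0861]
eef_rot: [0.483, 0.517, 0.483, -0.517]
wrist_force: [-1.6, -0.3, 4.7]
opening: -0.001
```

Key 2 is tapped, with the same contact height as key 1. Key 3 is the one I suspect is latched.

drive_tool([
  [-0.012,0,0,0,0,0,-1],
  [0,0,0.02,0,0,0,-1],
  [0,0,0.02,0,0,0,-1],
  [0,0,0.01,0,0,0,-1],
  [0,0,0,0,0,0,-1],
  [0.006,0,0,0,0,0,-1],
  [0.005,0,0,0,0,0,-1],
  [0,0,0,0,0,0,-1],
  [0,0,0,0,0,0,-1],
])

```text
time_s: 8.9
eef_pos: [0.519, 0.0966, 0.0868]
eef_rot: [-0.483, -0.517, -0.483, 0.517]
wrist_force: [0.1, -0.6, -0.3]
opening: 0.0
```

drive_tool([
  [0.0005,0,0,0,0,0,-1],
  [0,0,0,0,0,0,-1],
])

```text
time_s: 9.15
eef_pos: [0.5191, 0.0964, 0.0865]
eef_rot: [0.483, 0.517, 0.483, -0.517]
wrist_force: [0.3, 0.0, -0.3]
opening: 0.003
```

drive_tool([
  [0.0005,0,0,0,0,0,-1],
  [0,0,0,0,0,0,-1],
])

```text
time_s: 9.4
eef_pos: [0.519, 0.0964, 0.0859]
eef_rot: [0.483, 0.517, 0.483, -0.517]
wrist_force: [0.5, -0.5, -0.3]
opening: 0.003
```

drive_tool([
  [0.0006,0,0,0,0,0,-1],
  [0,0,0,0,0,0,-1],
])

```text
time_s: 9.65
eef_pos: [0.519, 0.0964, 0.0853]
eef_rot: [-0.483, -0.517, -0.483, 0.517]
wrist_force: [-0.1, -0.2, 0.6]
opening: 0.004
```

drive_tool([
  [0.0006,0,0,0,0,0,-1],
  [0,0,0,0,0,0,-1],
])

```text
time_s: 9.9
eef_pos: [0.519, 0.0964, 0.0846]
eef_rot: [-0.483, -0.517, -0.483, 0.517]
wrist_force: [-0.1, 0.1, -0.4]
opening: 0.003
```

Nothing at the raised height, so this one is latched. I'll go on down to about 0.0821.

drive_tool([
  [0.001,0,0,0,0,0,-1],
  [0,0,0,0,0,0,-1],
  [0.0007,0,0,0,0,0,-1],
  [0,0,0,0,0,0,-1],
])

```text
time_s: 10.4
eef_pos: [0.519, 0.0964, 0.0829]
eef_rot: [-0.483, -0.517, -0.483, 0.517]
wrist_force: [-0.5, -0.1, -0.5]
opening: -0.001
```

drive_tool([
  [0.0005,0,0,0,0,0,-1],
  [0,0,0,0,0,0,-1],
])

```text
time_s: 10.65
eef_pos: [0.519, 0.0964, 0.0825]
eef_rot: [-0.483, -0.517, -0.483, 0.517]
wrist_force: [-0.1, 0.1, -0.2]
opening: -0.002
```

drive_tool([
  [0.0003,0,0,0,0,0,-1],
  [0,0,0,0,0,0,-1],
])

```text
time_s: 10.9
eef_pos: [0.519, 0.0964, 0.0823]
eef_rot: [-0.483, -0.517, -0.483, 0.517]
wrist_force: [-1.1, -0.2, 0.8]
opening: 0.0
```

drive_tool([
  [0.0002,0,0,0,0,0,-1],
  [0,0,0,0,0,0,-1],
])

```text
time_s: 11.15
eef_pos: [0.5191, 0.0964, 0.0821]
eef_rot: [0.483, 0.517, 0.483, -0.517]
wrist_force: [0.4, -1.0, 3.2]
opening: 0.001
```

drive_tool([
  [0,0,0,0,0,0,-1],
])

```text
time_s: 11.28
eef_pos: [0.5191, 0.0964, 0.0821]
eef_rot: [0.483, 0.517, 0.483, -0.517]
wrist_force: [-0.3, -0.2, 2.3]
opening: 0.001
```

Key 3 took about 2.8 N with contact at 0.0821, 4 mm lower than the first two, so it is latched. Now key 4.

drive_tool([
  [-0.016,0,0,0,0,0,-1],
  [0,0,0.02,0,0,0,-1],
  [0,0,0.02,0,0,0,-1],
  [0,0,0.01,0,0,0,-1],
  [0,0,0,0,0,0,-1],
  [0.006,0,0,0,0,0,-1],
  [0.004,0,0,0,0,0,-1],
  [0,0,0,0,0,0,-1],
  [0,0,0,0,0,0,-1],
])

```text
time_s: 12.4
eef_pos: [0.5156, 0.0468, 0.0879]
eef_rot: [-0.483, -0.517, -0.483, 0.517]
wrist_force: [-0.2, -1.1, 0.2]
opening: -0.002
```

drive_tool([
  [0.001,0,0,0,0,0,-1],
  [0,0,0,0,0,0,-1],
])

```text
time_s: 12.65
eef_pos: [0.5157, 0.0465, 0.087]
eef_rot: [0.483, 0.517, 0.483, -0.517]
wrist_force: [0.5, 0.4, 0.7]
opening: -0.0
```

drive_tool([
  [0.0004,0,0,0,0,0,-1],
  [0,0,0,0,0,0,-1],
])

```text
time_s: 12.9
eef_pos: [0.5156, 0.0465, 0.0866]
eef_rot: [0.483, 0.517, 0.483, -0.517]
wrist_force: [0.6, 0.0, 0.3]
opening: -0.001
```

drive_tool([
  [0.0004,0,0,0,0,0,-1],
  [0,0,0,0,0,0,-1],
])

```text
time_s: 13.15
eef_pos: [0.5156, 0.0465, 0.0862]
eef_rot: [-0.483, -0.517, -0.483, 0.517]
wrist_force: [0.7, -0.1, -0.2]
opening: 0.002
```

drive_tool([
  [0.0002,0,0,0,0,0,-1],
  [0,0,0,0,0,0,-1],
])

```text
time_s: 13.4
eef_pos: [0.5157, 0.0465, 0.0861]
eef_rot: [-0.483, -0.517, -0.483, 0.517]
wrist_force: [-0.8, 0.2, 1.6]
opening: 0.001
```

drive_tool([
  [0,0,0,0,0,0,-1],
])

```text
time_s: 13.52
eef_pos: [0.5157, 0.0465, 0.0861]
eef_rot: [0.483, 0.517, 0.483, -0.517]
wrist_force: [-0.6, 0.2, 2.3]
opening: -0.001
```

Key 4 is tapped and stands raised. Back to key 3 to press it fully in.

drive_tool([
  [-0.012,0,0,0,0,0,-1],
  [0,0,-0.02,0,0,0,-1],
  [0,0,-0.02,0,0,0,-1],
  [0,0,-0.01,0,0,0,-1],
  [0,0,0,0,0,0,-1],
  [0.008,0,0,0,0,0,-1],
  [0.006,0,0,0,0,0,-1],
  [0,0,0,0,0,0,-1],
  [0,0,0,0,0,0,-1],
])

```text
time_s: 14.65
eef_pos: [0.519, 0.0962, 0.0839]
eef_rot: [-0.483, -0.517, -0.483, 0.517]
wrist_force: [0.2, -0.5, 0.5]
opening: -0.001
```

drive_tool([
  [0.001,0,0,0,0,0,-1],
  [0.001,0,0,0,0,0,-1],
  [0.001,0,0,0,0,0,-1],
  [0.001,0,0,0,0,0,-1],
  [0,0,0,0,0,0,-1],
])

```text
time_s: 15.28
eef_pos: [0.5192, 0.0964, 0.0806]
eef_rot: [0.483, 0.517, 0.483, -0.517]
wrist_force: [-2.4, 0.4, 6.7]
opening: -0.004
```

drive_tool([
  [0.001,0,0,0,0,0,-1],
  [0.001,0,0,0,0,0,-1],
  [0.0005,0,0,0,0,0,-1],
  [0,0,0,0,0,0,-1],
])

```text
time_s: 15.78
eef_pos: [0.5193, 0.0964, 0.0783]
eef_rot: [0.483, 0.517, 0.483, -0.517]
wrist_force: [-2.8, -0.7, 8.4]
opening: -0.002
```

drive_tool([
  [0.0005,0,0,0,0,0,-1],
  [0,0,0,0,0,0,-1],
  [0,0,0,0,0,0,-1],
])

```text
time_s: 16.15
eef_pos: [0.5193, 0.0964, 0.0782]
eef_rot: [0.483, 0.517, 0.483, -0.517]
wrist_force: [-3.9, -0.8, 12.4]
opening: 0.003
```

The tip is at the end stop (0.0782) with 12 N. I'll hold a little longer, then release straight up.

drive_tool([
  [0.0004,0,0,0,0,0,-1],
  [0,0,0,0,0,0,-1],
  [0,0,0,0,0,0,-1],
  [0,0,0,0,0,0,-1],
])

```text
time_s: 16.65
eef_pos: [0.5193, 0.0964, 0.0782]
eef_rot: [0.483, 0.517, 0.483, -0.517]
wrist_force: [-5.7, -0.6, 14.1]
opening: -0.002
```

drive_tool([
  [-0.005,0,0,0,0,0,-1],
  [-0.01,0,0,0,0,0,-1],
  [-0.03,0,0,0,0,0,-1],
  [-0.05,0,0,0,0,0,-1],
  [-0.05,0,0,0,0,0,-1],
  [0,-0.05,0,0,0,0,-1],
  [0,-0.06,0,0,0,0,-1],
  [0,-0.06,0,0,0,0,-1],
  [0,0,0,0,0,0,-1],
  [0,0,0,0,0,0,-1],
])

```text
time_s: 17.9
eef_pos: [0.3501, 0.1079, 0.2224]
eef_rot: [0.483, 0.517, 0.482, -0.516]
wrist_force: [0.7, -0.4, 0.6]
opening: -0.003
```

```bash
python3 - <<'E'
from h import *
from bench import ctrl,camera
for n,roi in [("top",(185,180,320,265)),("side",(200,180,350,320))]:
    c=camera(n); np.savez(n+"9.npz",**c)
    b,G=blobs(c,roi,35,15,200)
    cv2.imwrite(f"pics/{n}9.png",c["img"][:,:,::-1])
    a=dict(np.load(n+"0.npz"))
    uv=[(223,234),(241,236),(260,237),(278,239)] if n=="top" else [(284,261),(294,245),(302,231),(310,217)]
    for u,v in uv:
        f=lambda c:(lambda o,r:(o+r*np.median(c["depth"][v-1:v+2,u-1:u+2]))[2].round(4))(*ray(c,u,v))
        print(n,u,v,"z before",f(a),"after",f(c))
print(ctrl.get_obs()["eef_pos"],ctrl.get_obs()["wrist_force"])
E
```

```text
top 223 234 z before 0.0754 after 0.0746
top 241 236 z before 0.0758 after 0.0761
top 260 237 z before 0.0717 after 0.0759
top 278 239 z before 0.076 after 0.0757
side 284 261 z before 0.0747 after 0.0746
side 294 245 z before 0.0755 after 0.0752
side 302 231 z before 0.0707 after 0.074
side 310 217 z before 0.0748 after 0.0746
[0.35061941 0.10776179 0.22210363] [ 0.15587855 -0.47312158  0.53100715]
```

View pics/top9.png

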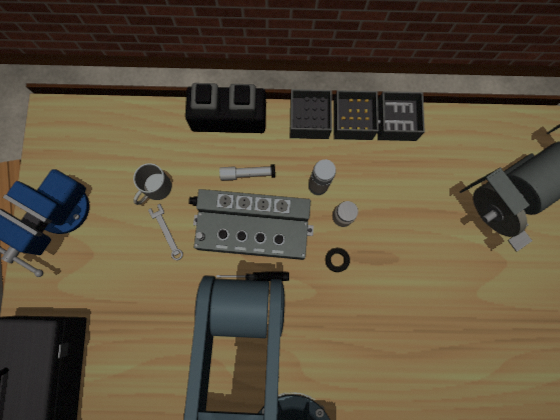

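View pics/side9.png

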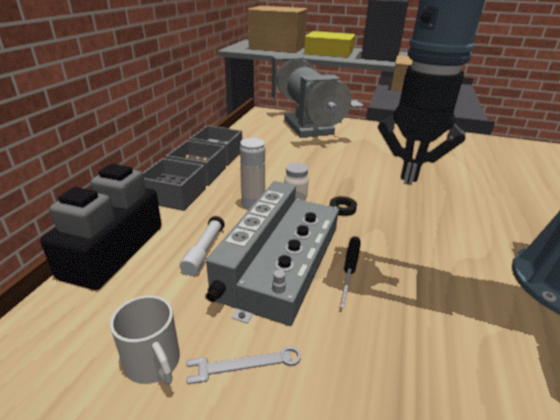

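Both views show the box keys (top view (223,234) to (279,240)) all at the same height, about 75 mm. The socket and the other things are where they were, and the gripper stands clear in the air at (412,165) in the side view.

```bash
python3 -c "
from bench import hand_in,ctrl
print(hand_in(), ctrl.get_obs()['time_s'])"
```

```text
the job is handed in; nothing more can be done
the job is handed in; nothing more can be done
```

All four keys now stand raised. I tapped them from left to right, then released the latched one, which was the third from the left. I handed the job in at about 18 s.

- **Taps:** readings with the tip on the keys ran from about 1.6 to 3.5 N, with noise of about ±1 N. One reading on key 2 was 4.7 N, above the 4 N limit for a tap. The tip had not moved down when I read it, so key 2 was not pushed in. Key 4 had the lightest tap, at about 2 N.
- **Latched key:** the fingertip met the third key 4 mm lower than the other three, matching the camera depths.
- **Press:** I pushed the third key to its end stop (fingertip 67.2 mm up, 12–14 N), held it there for more than 0.5 s and let go.
- **Last checks:** after I withdrew, the camera depths put all four keys at about 74–76 mm. The third had risen from about 71 mm to 74.0 mm (side camera) and 75.9 mm (top camera); the 2 mm gap between the cameras is within their calibration.
- **Other things:** the other things looked unmoved in both views by eye, except that the arm partly hides the screwdriver in the top view. The gripper was clear of everything.

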